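# Take the filter out of the locked extraction unit

### The job

Unlock the extraction unit with the key that sits in its cover (a full quarter turn clockwise), swing the cover open until it stands upright, then turn the small swing tab inside right off the filter and only then lift the filter out. Lay the filter down flat, right way up, inside the white tray without dropping it, and leave the cover standing open, the tab aside and the other objects on the bench where they are.

Things in the scene. Friction and masses are not known exactly. Their poses are not given: they have to be found in the camera images.
- housing: Low grey-painted steel box fixed on the bench, 240 (x) x 250 (y) x 80 mm high plus 4 mm cover. Origin: centre of its underside, z up. Hinge along its +y side; key and handle near its -y side. Walls 6 mm. Inside, a deck 30 mm high with the filter seat at x 0, y +20, between rails 42 mm high (2 mm play). Its parts' frames are parallel to this one when their joints are 0.
- cover (a joint): Angle of the sheet cover (240 x 250 x 4 mm, 0.35 kg): 0 shut (flat on the box), grows as its free (-y) edge rises, 1.57 upright, stop at 1.75. Stiff hinge (about 0.6 N m of friction): it stays where it is left. It cannot open while the latch is locked.
- cover_hinge (a point): Point on the hinge axis, middle of the top edge of the box's +y wall, at box x 0, y +125 mm, 80 mm above the bench. The hinge axis is the housing's x axis; the cover opens by turning about -x. The point turns with the cover; the closed cover reaches 250 mm from it towards -y.
- cover_handle (a point): Middle of the cover's bar handle: round dark bar, 10 mm diameter, 80 mm long along the housing's x, on two posts, its axis 32 mm above the cover's top face. With the cover shut it is at x +55, y -85, height 116 mm of the housing. Moves with the cover.
- key (a joint): Angle of the key and latch cam: 0 locked (flat key bow lies along the housing's y), grows clockwise seen from above the shut cover, 1.57 = stop, fully unlocked (bow along x). Starts near 0. The cam frees the cover above about 1.25. Friction about 0.06 N m: it stays as left. The key cannot be pulled out.
- key_bow (a point): Middle of the key's bow, on the turning axis: flat upright metal plate 8 mm thick, 34 mm wide, 24 mm tall, standing on a 12 mm tall round barrel on the cover; its middle is 24 mm above the cover's top face (with the cover shut: housing x -75, y -85, height 108 mm). The point's y axis lies along the bow's width, its x axis across its thickness.
- tab (a joint): Angle of the swing tab that holds the filter down: about 0 (start within 0.25) it points to the housing's -x, over the filter's edge; grows counter-clockwise seen from above (towards -y), at 1.57 it points to -y, clear of the filter; clear from about 1.25, stops at -0.4 and 1.7. Friction about 0.03 N m: stays as left.
- tab_pin (a point): Point on the axis of the upright round pin near the tab's tip, 6 mm below the pin's top. Pin 10 mm diameter, 24 mm tall, 37 mm from the pivot; pin top is 74 mm above the bench. The tab itself is a steel strip 52 x 14 x 4 mm, top at 50 mm.
- tab_pivot (a point): Centre of the tab's pivot on the tab's top face, fixed in the housing at x +80, y +20, height 50 mm.
- filter: Loose grey filter panel with white pleats, 110 (x) x 80 (y) x 14 mm, about 0.18 kg, with a pull ridge along x on its middle: 50 mm long, 12 mm thick, 26 mm tall. Origin: centre of its underside; z up. Starts flat in its seat, underside 30 mm above the bench, at housing x 0, y +20.
- filter_pull (a point): On the filter's pull ridge, in its middle, 34 mm above the filter's underside, 6 mm below the ridge's top; x along the ridge, y across its thickness.
- tray: White open tray fixed on the bench, 160 (x) x 200 (y) x 35 mm high, walls and floor about 4-5 mm thick. Origin: centre of its underside.
- carton: Bystander: plain white carton 60 x 130 x 45 mm lying on the bench; leave alone.
- sanitizer: Bystander: bottle 60 mm diameter, 150 mm tall, standing on the bench; leave alone.
- label_core: Bystander: cardboard ring 80 mm diameter, 50 mm tall, standing on end on the bench; leave alone.

How it is judged (in metres and radians):
On the way, in this order (a step that is already met when the one before it is completed fails the run):
1. the key is turned a full quarter turn (over 1.35 rad) with the cover still shut (value of joint key above 1.35 rad and value of joint cover below 0.1 rad), for 0.1 s.
2. the cover stands open (over 1.35 rad) (value of joint cover above 1.35 rad), for 0.2 s.
3. the tab is turned off the filter (over 1.3 rad) while the filter is still in its seat (value of joint tab above 1.3 rad and z of filter in the frame of housing below 0.036 m and x of filter_pull in the frame of housing between -0.006 and 0.006 m and y of filter_pull in the frame of housing between -0.026 and 0.026 m), for 0.1 s.
4. the filter is lifted clear of the box, with the cover still open (z of filter in the frame of housing above 0.085 m and value of joint cover above 1.3 rad and contact force between filter and the fingers above 0.3 N), for 0.1 s.
At the end, for the whole second after the job is handed in: The filter lies flat (within 0.1 rad, right way up) on the tray's floor, its underside's centre within 45 mm (x) and 65 mm (y) of the tray's centre, at rest and released; the cover is still open beyond 1.3 rad and the tab beyond 1.25 rad (x of filter in the frame of tray between -0.045 and 0.045 m and y of filter in the frame of tray between -0.065 and 0.065 m and z of filter in the frame of tray below 0.01 m and angle between filter's own z axis and vertical below 0.1 rad and linear speed of filter below 0.02 m/s and value of joint cover above 1.3 rad and value of joint tab above 1.25 rad); the robot touches nothing.
It fails at once if the filter is dropped (moves faster than 0.8 m/s while not held) (linear speed of filter above 0.8 m/s and contact force between filter and the fingers below 0.1 N).
It fails at once if a bystander is moved by more than 30 mm (distance of any of carton, sanitizer, label_core from where it was at the start of the episode above 0.03 m).
It also fails if it takes over 72 s, if anything falls off the work surface, if the arm or the gripper's body presses on something with over 40 N, if the wrist force passes 120 N, or if a joint passes its speed limit or range.

### The arm

A 6-joint arm with a two-finger parallel gripper is mounted at the origin on the work surface. World frame = base frame: x ahead of the robot, y to its left, z up, the work surface at z = 0. Lengths are in mm, angles in degrees, forces in N, time in s.
With the tool pointing down it reaches from about 300 to 850 mm from the base axis. Payload 4.2 kg.
Tool frame: the origin (TCP) lies midway between the tips of the shut fingers; the grasp point (between the pads) lies 19 mm behind it (pinch_z is the distance from the TCP to the grasp point, in mm); z points along the fingers, y is the line along which they close (so a half turn about z gives the same grasp; the last joint's range is limited). The gripper opens to 91 mm and grips with 3 to 60 N. Pads are 32 mm wide; open, the fingers measure 118 mm over their backs; the gripper's body (76 mm by 178 mm) begins 60 mm behind the grasp point.
Start: joints at [70.302, 18.312, 89.639, -0, 72.044, -1.146], TCP at [182.951, 545.135, 213.976] pointing down, gripper open.
Joint ranges: [-177.97, 177.97], [-48.28, 115.42], [12.27, 149.76], [-77.06, 257.06], [2.81, 150.46], [-146.56, 146.56]. Speed limits (degrees/s): [147.25, 147.25, 180, 180, 180, 180].

### API

Orientations are given as [roll, pitch, yaw] about the fixed x, y, z axes, in that order (R = Rz(yaw) Ry(pitch) Rx(roll)).
In Python, from workcell import * gives the robot as it stands.
- The arm moves only by the tool step_arm, never from a script. Its argument "steps" is a list of rows, each a list of 7 numbers: the turn, a rotation vector about the tool's x, y, z in degrees, then the shift along the tool's x, y, z in mm, then the opening, from 0 (shut) to 1 (fully open). In form: [[rx, ry, rz, x, y, z, hand], ...]. A call has exactly 8 rows; each row shifts and turns the commanded pose from where the row before left it, along the tool's axes as they then stand; what a row does not reach is not made up. A row lasts 1/8 s, in which the tool goes at most 62.5 mm and 10.7 degrees, less where a joint would pass 70% of its speed; a pose out of reach is approached as far as the arm can. A call is refused whole if a number of a shift passes 62.5 or a number of a turn 10.7, either way. A call with a gripper value outside its range is refused whole. The fingers move at their own pace and stop on an object; "force" is the grip in N (left out, the last holds). Time passes only in rows, so rows that do not move let the fingers close, or fill a call up. It gives the time, the measured TCP pose, the force, the opening and the grip force at its end, in the units of the state.
- state(): the state, without advancing time (a new reading comes with each control period).
- grab_frame(name): name is "scene" or "top" or "wrist"; returns a dict with "image" (420x560x3 uint8, blue, green, red), "fovy" (degrees; the focal length in pixels is half the picture's height over the tangent of half this angle, whatever the lens; pixels are square), "cx", "cy" (the principal point, pixels), "origin" and "rotation" of the camera in the world; the wrist camera has in their place "tool_from_camera" (4x4, takes a point from camera to tool coordinates, whose origin is the TCP and whose axes are the flange's). Camera axes: x right, y down, z forward; pixel columns grow to the right and rows downward; lengths in mm; the calibration is good to about 2 mm. A picture is of the moment at which its call begins: read the wrist's pose just before it. There is no depth.
- job_done(): hands the job in; it is judged then, once.
The state is a dict: "time_s": time; "qpos": joint angles; "qvel": joint speeds; "effort": joint torques, N m; "ee_pos": TCP position; "ee_rot": TCP orientation; "force": force on the tool from outside, world axes, zero at the start; "torque": the same for the moment, N m; "gripper_width": finger opening in mm; "gripper_force": force on a finger pad.
Only numpy, scipy, OpenCV 4.12 (cv2) and the standard library are available. Lean on these libraries where they do the work, as an engineer would, in place of code of your own. Each camera call takes 0.05 s, during which the arm holds its last target. There are 200 camera calls.

## Working session

There is one attempt and no reset: what is moved stays moved. The work goes in short steps, Python scripts to look and compute and a tool call to move; the robot and the scene stay as the last step left them, time stands still between calls to the robot, and variables do not carry over. Pictures are saved under pics/ and viewed, at most 10 in all, crops included, and the job is handed in when it is done.

Besides the shell and the picture viewer there is one more tool, called after "Request:" as a command line: name --pt "numbers of a row" for each row, then --argument value for the rest. step_arm: Moves the arm, as the interface text tells. Its arguments: {"type":"object","properties":{"steps":{"type":"array","items":{"type":"array","items":{"type":"number"}}},"force":{"type":"number"}},"required":["steps"]}

```bash
ls; mkdir -p pics
python3 - <<'E'
from workcell import *
import cv2
s=state();print(s)
for n in("top","scene"):
    f=grab_frame(n);cv2.imwrite(f"pics/{n}0.png",f["image"]);print(n,{k:v for k,v in f.items() if k!="image"})
f=grab_frame("wrist");print({k:v for k,v in f.items() if k!="image"})
E
```

```text
pics
{'time_s': 0.0, 'qpos': array([ 7.03003626e+01,  1.83501033e+01,  8.97070997e+01, -2.52279440e-04,
        7.20418869e+01, -1.14629748e+00]), 'qvel': array([-0.05487682,  0.08011228, -0.05791147,  0.01934101, -0.05829193,
        0.05938148]), 'effort': array([ 3.26550500e-03, -4.12470889e+01, -2.31980485e+01,  7.31965899e-02,
        4.55380068e-02, -1.42082604e-04]), 'ee_pos': array([182.7924345 , 544.64106798, 213.13098215]), 'ee_rot': array([-1.79900925e+02, -1.74251941e-03,  1.61446737e+02]), 'force': array([ 0.39476784, -0.14699007,  0.94072178]), 'torque': array([-0.02488518,  0.03791567,  0.01180338]), 'gripper_force': 0.0, 'gripper_width': 91.14142912244938}
top {'fovy': 44.3740512421502, 'cx': 277.55014039930455, 'cy': 213.5150366881365, 'origin': array([ 406.82202017,   22.93096538, 1335.04087647]), 'rotation': array([-1.72649568e+02, -5.25900040e-02, -8.96125563e+01])}
scene {'fovy': 53.268931896556325, 'cx': 283.71571386238605, 'cy': 214.52455875892403, 'origin': array([ 994.04641239, -411.69073278, 1093.48648153]), 'rotation': array([-1.48788050e+02, -2.37388639e-03,  4.56106004e+01])}
{'fovy': 71.46775574383668, 'cx': 285.0604900807205, 'cy': 211.92977845724434, 'tool_from_camera': array([[ 3.19282344e-04, -9.58986525e-01, -2.83451483e-01,
         8.14103253e+01],
       [ 9.99999483e-01,  3.26330785e-05,  1.01600279e-03,
         6.11436004e-01],
       [-9.65083085e-04, -2.83451661e-01,  9.58986040e-01,
        -1.69120871e+02],
       [ 0.00000000e+00,  0.00000000e+00,  0.00000000e+00,
         1.00000000e+00]])}
```

View pics/top0.png

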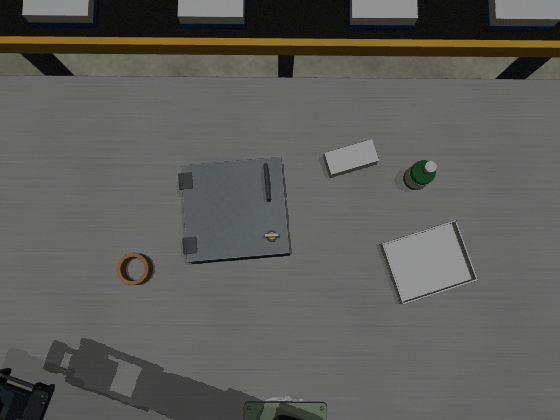

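View pics/scene0.png

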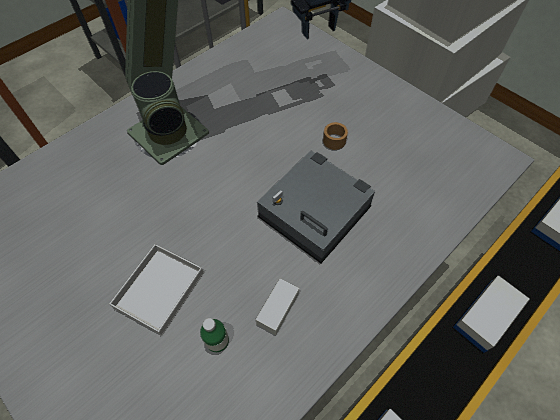

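Top view: housing with hinge left (~185,210), key at (271,236), handle at (268,182). The tray is at (428,262), carton (351,157), sanitizer (420,174) and ring (135,269). I'll zoom in for measurement.

Run:
```python
import cv2,numpy as np
t=cv2.imread("pics/top0.png");s=cv2.imread("pics/scene0.png")
def c(im,x,y,w,h,k=4):
    o=cv2.resize(im[y:y+h,x:x+w],None,fx=k,fy=k,interpolation=cv2.INTER_CUBIC);o=cv2.convertScaleAbs(o,alpha=1.5)
    for i in range(0,w,10):cv2.putText(o,str(x+i),(i*k,8),0,.3,(0,255,255));cv2.line(o,(i*k,9),(i*k,13),(0,255,255))
    for i in range(0,h,10):cv2.putText(o,str(y+i),(0,i*k+4),0,.3,(0,255,255))
    return o
cv2.imwrite("pics/z1.png",np.hstack([c(t,175,150,120,120,4),c(t,376,216,104,120,3)]))
cv2.imwrite("pics/z2.png",np.hstack([c(s,250,145,130,120,3),c(s,105,240,100,120,3)]))
```

```text
Traceback (most recent call last):
ValueError: all the input array dimensions except for the concatenation axis must match exactly, but along dimension 0, the array at index 0 has size 480 and the array at index 1 has size 360
```

Run:
```python
import cv2,numpy as np
t=cv2.imread("pics/top0.png");s=cv2.imread("pics/scene0.png")
def c(im,x,y,w,h,k=4):
    o=cv2.resize(im[y:y+h,x:x+w],None,fx=k,fy=k,interpolation=cv2.INTER_CUBIC);o=cv2.convertScaleAbs(o,alpha=1.5)
    for i in range(0,w,10):cv2.putText(o,str(x+i),(i*k,8),0,.3,(0,255,255));cv2.line(o,(i*k,9),(i*k,13),(0,255,255))
    for i in range(0,h,10):cv2.putText(o,str(y+i),(0,i*k+4),0,.3,(0,255,255))
    return o
cv2.imwrite("pics/z1.png",np.hstack([c(t,175,150,120,120,4),cv2.copyMakeBorder(c(t,376,216,104,120,3),0,120,0,0,0)]))
cv2.imwrite("pics/z2.png",np.hstack([c(s,250,145,130,120,4),cv2.copyMakeBorder(c(s,108,240,93,96,3),0,192,0,0,0)]))
```

```text
(no output)
```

View pics/z1.png

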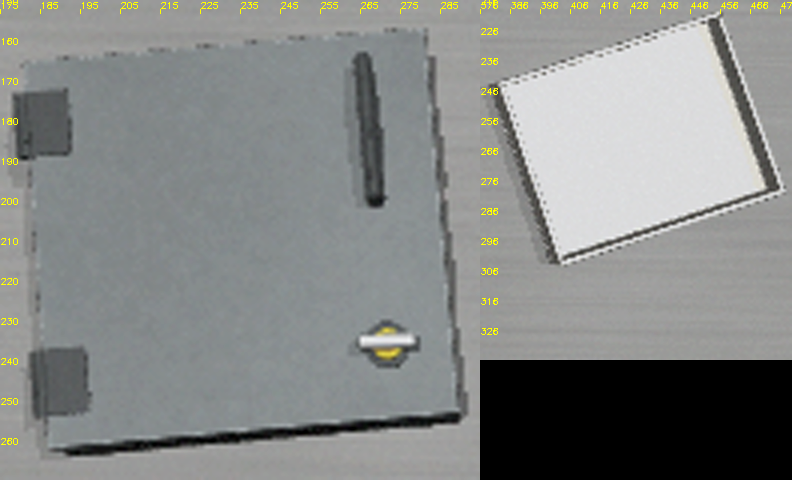

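View pics/z2.png

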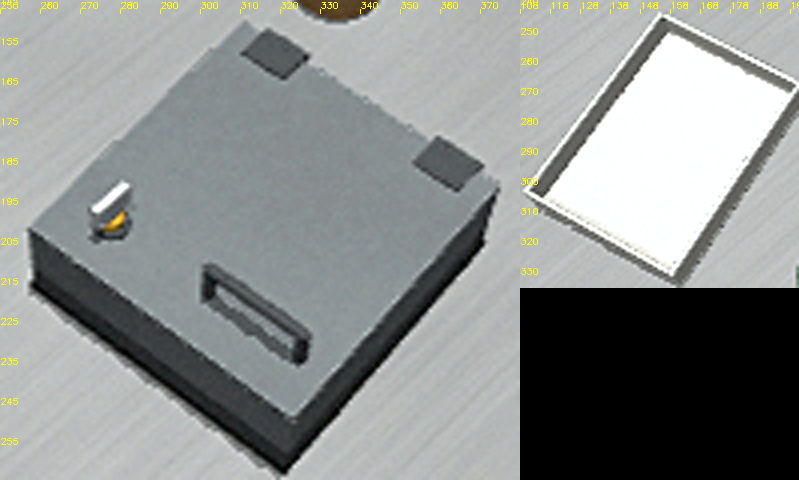

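Zoomed views give the cover corners, handle, key bow and tray rim corners in both cameras. Next I'll fit the planar poses.

```bash
cat > h.py <<'E'
import numpy as np
from scipy.spatial.transform import Rotation as R
from scipy.optimize import least_squares
def rot(r): return R.from_euler('xyz',r,degrees=True)
CAM={"top":(44.3740512,277.55,213.515,[406.822,22.931,1335.041],[-172.649568,-.05259,-89.6125563]),
"scene":(53.2689319,283.716,214.525,[994.046,-411.691,1093.486],[-148.788050,-.00237,45.6106])}
def proj(cam,P):
    f,cx,cy,o,r=CAM[cam];F=210/np.tan(np.radians(f/2))
    c=rot(r).inv().apply(np.atleast_2d(P)-o);return np.c_[cx+F*c[:,0]/c[:,2],cy+F*c[:,1]/c[:,2]]
def wp(pose,P):
    x,y,a=pose;return rot([0,0,a]).apply(np.atleast_2d(P))+[x,y,0]
def fit(obs,x0):
    f=lambda q:np.concatenate([(proj(c,wp(q,[p for p,_ in l]))-[u for _,u in l]).ravel() for c,l in obs.items()])
    s=least_squares(f,x0,loss='soft_l1');return s.x,f(s.x).reshape(-1,2)
E
cat > fit.py <<'E'
from h import *
C=[(120,125,84),(120,-125,84),(-120,-125,84),(-120,125,84)]
top=list(zip(C+[(55,-85,116),(-75,-85,120)],[(182,165.5),(281.5,157.5),(290.5,253.2),(187,262.5),(267.1,182.4),(272,235.2)]))
sc=list(zip(C+[(55,-85,116),(-75,-85,120)],[(374.5,191.2),(323,250.5),(257.5,202.5),(311.7,150.5),(314,220.7),(277.7,194)]))
T=[(80,100,35),(80,-100,35),(-80,-100,35),(-80,100,35)]
tt=list(zip(T,[(381.7,244.7),(454.7,220.7),(477,279.3),(402.7,303.7)][:])); 
ts=list(zip(T,[(201.3,267.7),(161.3,334.3),(109.7,304.3),(155,244.7)]))
for n,a,b,x0 in(("house",top,sc,(420,130,3)),("tray",tt,ts,(300,-350,15))):
    for o in({"top":a},{"scene":b},{"top":a,"scene":b}):
        q,r=fit(o,x0);print(n,list(o),q.round(2),np.abs(r).max().round(2));
    print(r.round(1).tolist())
E
python3 fit.py
```

```text
house ['top'] [578.24 127.03   5.23] 0.77
house ['scene'] [580.31 126.77   5.27] 1.03
house ['top', 'scene'] [579.   127.     5.27] 1.13
[[-0.8, -0.2], [0.2, -0.5], [-0.3, 0.2], [0.3, -0.3], [0.5, -0.9], [0.1, -0.2], [0.7, 0.1], [-0.1, -0.5], [-0.9, -1.1], [-1.0, -0.5], [-0.2, -0.1], [-0.3, -0.0]]
tray ['top'] [ 454.55 -359.07   18.61] 1.4
tray ['scene'] [ 459.84 -361.76   19.12] 1.57
tray ['top', 'scene'] [ 456.78 -360.23   18.71] 2.38
[[-0.4, -1.4], [0.6, -2.1], [1.1, -0.5], [0.4, 0.5], [1.4, -0.7], [-1.5, -2.4], [-0.2, -0.1], [-0.0, -1.2]]
```

House at (579,127) yaw 5.25° and tray at (457,−360) yaw 18.7°; both cameras agree to about 2 mm (5 mm for the tray). Next I'll write a planner that turns world targets into rows.

```bash
cat >> h.py <<'E'
H=(579.,127.,5.25)
def plan(x,y,z,yaw,n):
    """rows from present pose to a tool-down pose"""
    from workcell import state
    s=state();p=np.array(s["ee_pos"]);Rc=rot(s["ee_rot"]);Rt=rot([180,0,yaw])
    rv=(Rc.inv()*Rt).as_rotvec(degrees=True)/n;d=(np.array([x,y,z])-p)/n
    print("at",p.round(1),np.round(s["ee_rot"],1),"t",s["time_s"])
    for i in range(n):
        print([*rv.round(2).tolist(),*(Rc*R.from_rotvec(rv*i,degrees=True)).inv().apply(d).round(1).tolist()])
E
python3 - <<'E'
from h import *
for n,p in dict(key=(-75,-85,108),handle=(55,-85,116),handle90=(55,161,290),pull=(0,20,64)).items():print(n,wp(H,p).round(1))
x,y,_=wp(H,(-75,-85,0))[0]
plan(x-75,y,200,90,16)
E
```

```text
key [[512.1  35.5 108. ]]
handle [[641.5  47.4 116. ]]
handle90 [[619.  292.4 290. ]]
pull [[577.2 146.9  64. ]]
at [182.8 544.8 213.3] [-179.9    0.   161.4] t 0.15
[-0.0, 0.0, 4.47, -25.2, -25.1, 0.9]
[-0.0, 0.0, 4.47, -27.1, -23.1, 0.9]
[-0.0, 0.0, 4.47, -28.8, -20.9, 0.9]
[-0.0, 0.0, 4.47, -30.3, -18.6, 0.9]
[-0.0, 0.0, 4.47, -31.7, -16.2, 0.9]
[-0.0, 0.0, 4.47, -32.8, -13.7, 0.9]
[-0.0, 0.0, 4.47, -33.8, -11.1, 0.8]
[-0.0, 0.0, 4.47, -34.6, -8.4, 0.8]
[-0.0, 0.0, 4.47, -35.1, -5.7, 0.8]
[-0.0, 0.0, 4.47, -35.5, -2.9, 0.8]
[-0.0, 0.0, 4.47, -35.6, -0.2, 0.8]
[-0.0, 0.0, 4.47, -35.5, 2.6, 0.8]
[-0.0, 0.0, 4.47, -35.2, 5.4, 0.8]
[-0.0, 0.0, 4.47, -34.6, 8.1, 0.8]
[-0.0, 0.0, 4.47, -33.9, 10.8, 0.8]
[-0.0, 0.0, 4.47, -33.0, 13.4, 0.8]
```

Request:
step_arm --pt "0 0 4.5 -25 -25 1 1" --pt "0 0 4.5 -27 -23 1 1" --pt "0 0 4.5 -29 -21 1 1" --pt "0 0 4.5 -30 -19 1 1" --pt "0 0 4.5 -32 -16 1 1" --pt "0 0 4.5 -33 -14 1 1" --pt "0 0 4.5 -34 -11 1 1" --pt "0 0 4.5 -34.5 -8.5 1 1"

```text
time_s: 1.15
ee_pos: [309.6, 288.5, 205.8]
ee_rot: [-180.0, 0.0, 125.3]
force: [-0.3, 1.0, -0.1]
gripper_width: 91.0
gripper_force: 0.0
```

Request:
step_arm --pt "0 0 4.5 -35 -5.5 1 1" --pt "0 0 4.5 -35.5 -3 1 1" --pt "0 0 4.5 -35.5 0 1 1" --pt "0 0 4.5 -35.5 7 1 1" --pt "0 0 4.5 -33 20 1 1" --pt "0 0 4.5 -31 25 1 1" --pt "0 0 4.5 -31 28 1 1" --pt "0 0 4 -31 32 1 1"

```text
time_s: 2.15
ee_pos: [503.7, 57.6, 197.7]
ee_rot: [-180.0, -0.0, 89.8]
force: [0.8, 0.1, -0.8]
gripper_width: 91.2
gripper_force: 0.0
```

Run:
```python
from h import *
from workcell import *
import cv2
x,y,_=wp(H,(-75,-85,0))[0]
plan(x,y,150,90,4)
f=grab_frame("wrist");cv2.imwrite("pics/w1.png",f["image"]);s=state()
M=np.array(f["tool_from_camera"]);F=210/np.tan(np.radians(f["fovy"]/2))
Rw=rot(s["ee_rot"]);P=np.array([wp(H,p)[0] for p in[(-75,-85,120),(55,-85,116),(-75,-68,120),(-75,-102,120),(-120,-125,84),(120,-125,84)]])
t=Rw.inv().apply(P-s["ee_pos"]);c=(t-M[:3,3])@M[:3,:3]
print(np.c_[f["cx"]+F*c[:,0]/c[:,2],f["cy"]+F*c[:,1]/c[:,2]].round(0))
```

```text
at [503.7  57.6 197.7] [-180.    -0.    89.8] t 2.15
[-0.0, -0.0, -0.05, -5.5, 2.1, 11.9]
[-0.0, -0.0, -0.05, -5.5, 2.1, 11.9]
[-0.0, -0.0, -0.05, -5.5, 2.1, 11.9]
[-0.0, -0.0, -0.05, -5.5, 2.1, 11.9]
[[290. 241.]
 [432. 226.]
 [288. 223.]
 [291. 258.]
 [251. 266.]
 [478. 246.]]
```

View pics/w1.png

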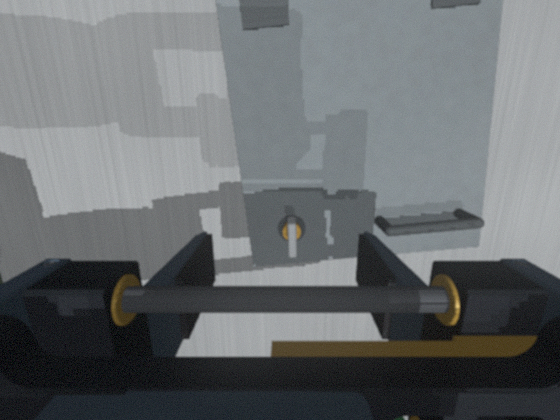

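The wrist view shows the bow from (292,222) to (293,257), within about 2 mm of the prediction. Descending and gripping.

Request:
step_arm --pt "0 0 -1 -6 2.5 0 0.5" --pt "0 0 -1 -6 2.5 0 0.5" --pt "0 0 0 -6 2.5 10 0.5" --pt "0 0 0 -4 2 20 0.5" --pt "0 0 0 0 0 24 0.5" --pt "0 0 0 0 0 24 0.5" --pt "0 0 0 0 0 16 0.5" --pt "0 0 0 0 0 7 0.5"

```text
time_s: 3.2
ee_pos: [511.8, 37.0, 95.7]
ee_rot: [-179.9, -0.0, 92.0]
force: [0.3, 0.2, 0.1]
gripper_width: 45.5
gripper_force: 0.0
```

Request:
step_arm --pt "0 0 0 0 0 0 0" --pt "0 0 0 0 0 0 0" --pt "0 0 0 0 0 0 0" --pt "0 0 0 0 0 0 0" --pt "0 0 0 0 0 0 0" --pt "0 0 0 0 0 0 0" --pt "0 0 0 0 0 0 0" --pt "0 0 0 0 0 0 0" --force 25

```text
time_s: 4.2
ee_pos: [510.1, 36.6, 97.0]
ee_rot: [-179.7, -0.0, 91.9]
force: [-6.7, -0.2, 4.9]
gripper_width: 8.1
gripper_force: 25.0
```

Request:
step_arm --pt "0 0 5 0 -1.5 0 0" --pt "0 0 8 0 0 0 0" --pt "0 0 8 0 0 0 0" --pt "0 0 8 0 0 0 0" --pt "0 0 8 0 0 0 0" --pt "0 0 8 0 0 0 0" --pt "0 0 8 0 0 0 0" --pt "0 0 8 0 0 0 0"

```text
time_s: 5.2
ee_pos: [509.9, 36.7, 97.1]
ee_rot: [-179.9, 0.1, 30.7]
force: [-4.5, -0.4, 3.3]
gripper_width: 7.8
gripper_force: 25.0
```

Request:
step_arm --pt "0 0 8 0 0 0 0" --pt "0 0 8 0 0 0 0" --pt "0 0 8 0 0 0 0" --pt "0 0 3 0 0 0 0" --pt "0 0 0 0 0 0 0" --pt "0 0 0 0 0 0 0" --pt "0 0 0 0 0 0 0" --pt "0 0 0 0 0 0 0"

```text
time_s: 6.2
ee_pos: [509.9, 36.7, 97.0]
ee_rot: [-180.0, 0.2, 4.1]
force: [-5.9, 0.8, 4.4]
gripper_width: 8.1
gripper_force: 25.1
```

Run:
```python
from workcell import *
s=state();print(s["torque"],s["force"],s["qpos"],s["gripper_width"],s["ee_rot"])
```

```text
[0.14464212 1.11571742 0.63107909] [-5.94830982  0.79614567  4.36284381] [ 2.82916092e+00  1.88662039e+01  1.07513714e+02 -5.72549566e-04
  5.37953306e+01  8.87486650e+01] 8.069462703128075 [-1.79996634e+02  1.75216407e-01  4.08083992e+00]
```

Key is at its stop (0.63 N m reaction). I'll release, rise and move to the handle.

Request:
step_arm --pt "0 0 -1 0 0 0 0.35" --pt "0 0 0 0 0 0 0.4" --pt "0 0 0 0 0 0 0.5" --pt "0 0 0 0 0 -10 0.5" --pt "0 0 0 0 0 -20 0.5" --pt "0 0 0 0 0 -20 0.5" --pt "0 0 0 0 0 -10 0.5" --pt "0 0 0 0 0 0 0.5"

```text
time_s: 7.2
ee_pos: [511.9, 36.7, 157.7]
ee_rot: [-180.0, -0.1, 4.9]
force: [0.0, -0.6, -0.1]
gripper_width: 46.1
gripper_force: 0.0
```

```bash
sed -i 's/^H=.*/H=(577.,128.,5.)/' h.py
python3 - <<'E'
from h import *
x,y,_=wp(H,(55,-85,0))[0]
print(x,y);plan(x,y,155,5,8)
E
```

```text
639.1989465285969 48.117016513322824
at [511.9  36.7 157.7] [-1.8e+02 -1.0e-01  4.9e+00] t 7.2
[-0.0, -0.01, -0.01, 16.0, -0.1, 0.4]
[-0.0, -0.01, -0.01, 16.0, -0.1, 0.4]
[-0.0, -0.01, -0.01, 16.0, -0.1, 0.4]
[-0.0, -0.01, -0.01, 16.0, -0.0, 0.4]
[-0.0, -0.01, -0.01, 16.0, -0.0, 0.4]
[-0.0, -0.01, -0.01, 16.0, -0.0, 0.4]
[-0.0, -0.01, -0.01, 16.0, -0.0, 0.4]
[-0.0, -0.01, -0.01, 16.0, -0.0, 0.3]
```

Request:
step_arm --pt "0 0 0 32 0 0 0.5" --pt "0 0 0 32 0 0 0.5" --pt "0 0 0 32 0 0 0.5" --pt "0 0 0 32 0 0 0.5" --pt "0 0 0 0 0 20 0.5" --pt "0 0 0 0 0 20 0.5" --pt "0 0 0 0 0 15 0.5" --pt "0 0 0 0 0 5 0.5"

```text
time_s: 8.2
ee_pos: [638.1, 47.6, 95.4]
ee_rot: [-180.0, 0.1, 4.9]
force: [0.5, 0.4, -0.2]
gripper_width: 45.7
gripper_force: 0.0
```

Request:
step_arm --pt "0 0 0 0 0 0 0" --pt "0 0 0 0 0 0 0" --pt "0 0 0 0 0 0 0" --pt "0 0 0 0 0 0 0" --pt "0 0 0 0 0 0 0" --pt "0 0 0 0 0 0 0" --pt "0 0 0 0 0 0 0" --pt "0 0 0 0 0 0 0" --force 25

```text
time_s: 9.2
ee_pos: [639.1, 49.0, 97.5]
ee_rot: [-179.9, -0.1, 5.0]
force: [-2.0, 5.4, 3.0]
gripper_width: 9.0
gripper_force: 25.0
```

Run:
```python
import numpy as np
# handle arc in tool axes (y_tool=-y_house, z_tool=-z)
th=np.radians(np.linspace(0,92,25));y=-210*np.cos(th)+36*np.sin(th);z=210*np.sin(th)+36*np.cos(th)
print(np.c_[-np.diff(y),-np.diff(z)].round(1).tolist())
```

```text
[[-2.9, -14.0], [-3.8, -13.7], [-4.7, -13.5], [-5.6, -13.1], [-6.5, -12.7], [-7.3, -12.2], [-8.1, -11.7], [-8.9, -11.2], [-9.6, -10.5], [-10.3, -9.9], [-10.9, -9.2], [-11.5, -8.4], [-12.0, -7.6], [-12.5, -6.8], [-12.9, -6.0], [-13.3, -5.1], [-13.6, -4.2], [-13.9, -3.3], [-14.1, -2.3], [-14.2, -1.4], [-14.2, -0.4], [-14.2, 0.5], [-14.2, 1.5], [-14.0, 2.4]]
```

Handle gripped. Starting the arc.

Request:
step_arm --pt "0 0 0 0 -3 -14 0" --pt "0 0 0 0 -4 -13.5 0" --pt "0 0 0 0 -4.5 -13.5 0" --pt "0 0 0 0 -5.5 -13 0" --pt "0 0 0 0 -6.5 -12.5 0" --pt "0 0 0 0 -7.5 -12 0" --pt "0 0 0 0 -8 -11.5 0" --pt "0 0 0 0 -9 -11 0"

```text
time_s: 10.2
ee_pos: [634.8, 94.3, 199.3]
ee_rot: [179.8, -0.0, 4.9]
force: [2.9, -4.8, -4.2]
gripper_width: 9.3
gripper_force: 25.0
```

Request:
step_arm --pt "0 0 0 0 -9.5 -10.5 0" --pt "0 0 0 0 -10.5 -10 0" --pt "0 0 0 0 -11 -9 0" --pt "0 0 0 0 -11.5 -8.5 0" --pt "0 0 0 0 -12 -7.5 0" --pt "0 0 0 0 -12.5 -7 0" --pt "0 0 0 0 -13 -6 0" --pt "0 0 0 0 -13.5 -5 0"

```text
time_s: 11.2
ee_pos: [626.3, 185.7, 266.0]
ee_rot: [179.7, -0.1, 4.9]
force: [-1.7, -7.2, 6.9]
gripper_width: 9.3
gripper_force: 25.0
```

Request:
step_arm --pt "0 0 0 0 -13.5 -4 0" --pt "0 0 0 0 -14 -3.5 0" --pt "0 0 0 0 -14 -2.5 0" --pt "0 0 0 0 -14 -1.5 0" --pt "0 0 0 0 -14 -0.5 0" --pt "0 0 0 0 -14 0.5 0" --pt "0 0 0 0 -14 1.5 0" --pt "0 0 0 0 -14 2.5 0"

```text
time_s: 12.2
ee_pos: [615.5, 299.8, 272.0]
ee_rot: [180.0, 0.0, 4.9]
force: [-3.3, -3.5, 4.8]
gripper_width: 9.5
gripper_force: 25.0
```

Cover about 93° by geometry. Releasing with a small opening and going up.

Request:
step_arm --pt "0 0 0 0 0 0 0.25" --pt "0 0 0 0 0 0 0.25" --pt "0 0 0 0 0 0 0.25" --pt "0 0 0 0 0 -10 0.25" --pt "0 0 0 0 0 -20 0.25" --pt "0 0 0 0 0 -30 0.25" --pt "0 0 0 0 0 -30 0.25" --pt "0 0 0 0 0 -20 0.25"

```text
time_s: 13.2
ee_pos: [617.5, 299.6, 381.6]
ee_rot: [-179.9, -0.2, 4.9]
force: [-0.3, -0.2, -0.2]
gripper_width: 22.7
gripper_force: 0.0
```

Run:
```python
from h import *
x,y,_=wp(H,(43,5,0))[0]
plan(x,y,385,5,8)
```

```text
at [617.5 299.6 381.6] [-179.9   -0.2    4.9] t 13.2
[-0.01, -0.02, -0.01, -1.5, 20.3, -0.4]
[-0.01, -0.02, -0.01, -1.5, 20.3, -0.4]
[-0.01, -0.02, -0.01, -1.5, 20.3, -0.4]
[-0.01, -0.02, -0.01, -1.5, 20.3, -0.4]
[-0.01, -0.02, -0.01, -1.5, 20.3, -0.4]
[-0.01, -0.02, -0.01, -1.5, 20.3, -0.4]
[-0.01, -0.02, -0.01, -1.5, 20.3, -0.4]
[-0.01, -0.02, -0.01, -1.5, 20.3, -0.4]
```

Request:
step_arm --pt "0 0 0 -2 27 0 0.45" --pt "0 0 0 -2 27 0 0.45" --pt "0 0 0 -2 27 0 0.45" --pt "0 0 0 -2 27 0 0.45" --pt "0 0 0 -2 27 20 0.45" --pt "0 0 0 -2 27 40 0.45" --pt "0 0 0 0 0 60 0.45" --pt "0 0 0 0 0 60 0.45"

```text
time_s: 14.2
ee_pos: [618.4, 135.0, 197.3]
ee_rot: [180.0, -0.0, 4.8]
force: [0.3, 0.8, 0.8]
gripper_width: 40.8
gripper_force: 0.0
```

```bash
cat >> h.py <<'E'
def wproj(f,s,P):
    M=np.array(f["tool_from_camera"]);F=210/np.tan(np.radians(f["fovy"]/2))
    c=(rot(s["ee_rot"]).inv().apply(np.atleast_2d(P)-s["ee_pos"])-M[:3,3])@M[:3,:3]
    return np.c_[f["cx"]+F*c[:,0]/c[:,2],f["cy"]+F*c[:,1]/c[:,2]]
E
python3 - <<'E'
from h import *
from workcell import *
import cv2
s=state();print(s["ee_pos"],s["ee_rot"],s["time_s"])
f=grab_frame("wrist");t=grab_frame("top")["image"][130:290,160:330]
im=f["image"]
cv2.imwrite("pics/w2.png",np.hstack([im,cv2.copyMakeBorder(cv2.resize(t,None,fx=1.4,fy=1.4),0,196,0,0,0)]))
pv=[wp(H,(80+37*np.cos(a),20+37*np.sin(a),74))[0] for a in np.radians([165.7,180,194.3])]
print("pin -.25,0,.25",wproj(f,s,pv).round(0).tolist())
for p in[(80,20,50),(25,20,70),(-25,20,70),(55,-20,44),(55,60,44),(-55,-20,44),(-55,60,44)]:print(p,wproj(f,s,wp(H,p)).round(0))
E
```

```text
[618.40251401 135.03867907 197.33417998] [ 1.79978313e+02 -1.74446161e-02  4.83050454e+00] 14.2
pin -.25,0,.25 [[261.0, 204.0], [270.0, 205.0], [279.0, 204.0]]
(80, 20, 50) [[271. 166.]]
(25, 20, 70) [[271. 220.]]
(-25, 20, 70) [[271. 263.]]
(55, -20, 44) [[307. 187.]]
(55, 60, 44) [[236. 188.]]
(-55, -20, 44) [[305. 275.]]
(-55, 60, 44) [[240. 275.]]
```

View pics/w2.png

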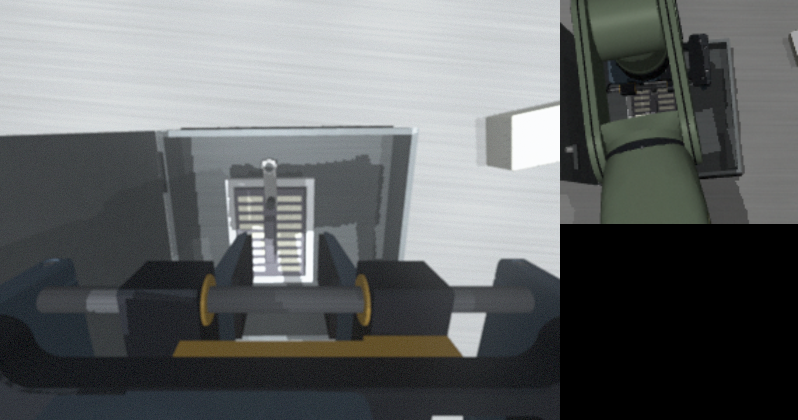

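Wrist view: box open, tab pivot at (268,163), tab pointing down over the filter with pin near (270,203) — tab angle ≈0. The fit is within ~3 mm.

```bash
sed -i 's/^H=.*/H=(579.,129.,5.)/' h.py
python3 - <<'E'
from h import *
x,y,_=wp(H,(49,20,0))[0]
plan(x,y,55,5,8)
th=np.radians(np.linspace(0,93,17));d=37*np.c_[-np.cos(th),-np.sin(th)];d=np.diff(d,axis=0)
print((d*[1,-1]).round(1).tolist())
E
```

```text
at [613.5 134.6 191.2] [179.9   1.    4.9] t 14.3
[0.02, 0.12, -0.02, 2.1, -2.2, 17.0]
[0.02, 0.12, -0.02, 2.0, -2.2, 17.0]
[0.02, 0.12, -0.02, 2.0, -2.2, 17.0]
[0.02, 0.12, -0.02, 2.0, -2.2, 17.0]
[0.02, 0.12, -0.02, 1.9, -2.2, 17.0]
[0.02, 0.12, -0.02, 1.9, -2.2, 17.0]
[0.02, 0.12, -0.02, 1.8, -2.2, 17.0]
[0.02, 0.12, -0.02, 1.8, -2.2, 17.0]
[[0.2, 3.7], [0.6, 3.7], [0.9, 3.6], [1.3, 3.5], [1.7, 3.4], [2.0, 3.2], [2.3, 3.0], [2.6, 2.7], [2.8, 2.4], [3.1, 2.1], [3.3, 1.8], [3.4, 1.5], [3.6, 1.1], [3.7, 0.8], [3.7, 0.4], [3.8, -0.0]]
```

Request:
step_arm --pt "0 0 0 1 -2 15 0.45" --pt "0 0 0 1 -2 25 0.45" --pt "0 0 0 1 -2 25 0.45" --pt "0 0 0 1 -2 20 0.45" --pt "0 0 0 1 -2 15 0.45" --pt "0 0 0 1 -2 10 0.45" --pt "0 0 0 0 0 0 0.45" --pt "0 0 0 0 0 0 0.45"

```text
time_s: 15.3
ee_pos: [624.7, 149.9, 89.8]
ee_rot: [-180.0, -0.1, 5.0]
force: [0.0, -0.6, -0.4]
gripper_width: 41.1
gripper_force: 0.0
```

Run:
```python
from h import *
x,y,_=wp(H,(49,20,0))[0]
plan(x,y,55,5,4)
from workcell import *
import cv2
s=state();f=grab_frame("wrist");print(state()["ee_pos"],state()["force"])
im=cv2.resize(f["image"][60:300,160:440],None,fx=2.5,fy=2.5);cv2.imwrite("pics/w3.png",im)
for n,p in dict(pivot=(80,20,50),pin=(43,20,74)).items():print(n,((wproj(f,s,wp(H,p))-[160,60])*2.5).round(0))
```

```text
at [624.7 149.9  89.8] [-1.8e+02 -1.0e-01  5.0e+00] t 15.3
[-0.0, -0.02, -0.01, 0.4, -0.8, 8.7]
[-0.0, -0.02, -0.01, 0.4, -0.8, 8.7]
[-0.0, -0.02, -0.01, 0.4, -0.8, 8.7]
[-0.0, -0.02, -0.01, 0.4, -0.8, 8.7]
[624.7182711  149.89259624  89.85436283] [-0.88305275  0.71271342  0.02774925]
pivot [[306. 333.]]
pin [[305. 483.]]
```

View pics/w3.png

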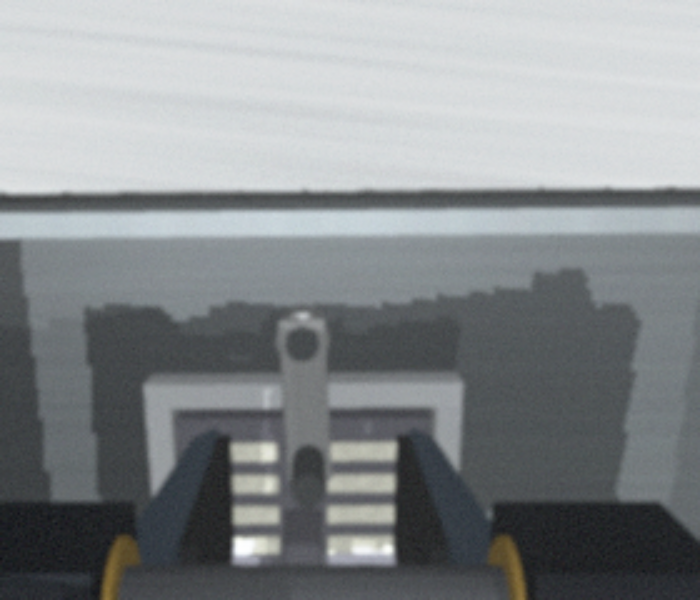

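Settled view: pivot at crop (302,342), pin top near (307,488), nicely between the fingers. Grip the pin.

Request:
step_arm --pt "0 0 0 0 -1 10 0.45" --pt "0 0 0 0 -1 12 0.45" --pt "0 0 0 0 -1 10 0.45" --pt "0 0 0 0 0 3 0.45" --pt "0 0 0 0 0 0 0" --pt "0 0 0 0 0 0 0" --pt "0 0 0 0 0 0 0" --pt "0 0 0 0 0 0 0" --force 12

```text
time_s: 16.35
ee_pos: [624.0, 152.7, 54.3]
ee_rot: [180.0, -0.0, 4.9]
force: [-0.1, -0.1, 0.9]
gripper_width: 9.6
gripper_force: 12.0
```

Request:
step_arm --pt "0 0 0 0 0 0 0" --pt "0 0 0 0 3.5 0 0" --pt "0 0 0 0.5 3.5 0 0" --pt "0 0 0 1 3.5 0 0" --pt "0 0 0 1.5 3.5 0 0" --pt "0 0 0 1.5 3.5 0 0" --pt "0 0 0 2 3 0 0" --pt "0 0 0 2.5 3 0 0"

```text
time_s: 17.35
ee_pos: [635.1, 130.0, 54.0]
ee_rot: [-180.0, -0.0, 4.9]
force: [-2.1, 2.4, 4.4]
gripper_width: 9.7
gripper_force: 12.0
```

Request:
step_arm --pt "0 0 0 2.5 3 0 0" --pt "0 0 0 3 2.5 0 0" --pt "0 0 0 3 2.5 0 0" --pt "0 0 0 3.5 2 0 0" --pt "0 0 0 3.5 1.5 0 0" --pt "0 0 0 3.5 1 0 0" --pt "0 0 0 3.5 1 0 0" --pt "0 0 0 3.5 0 0 0"

```text
time_s: 18.35
ee_pos: [661.8, 119.3, 53.8]
ee_rot: [-180.0, 0.0, 4.9]
force: [-3.7, 4.0, 3.5]
gripper_width: 9.6
gripper_force: 12.0
```

Request:
step_arm --pt "0 0 0 3 0 0 0" --pt "0 0 0 1 0 0 0" --pt "0 0 0 0 0 0 0" --pt "0 0 0 0 0 0 0" --pt "0 0 0 0 0 0 0.25" --pt "0 0 0 0 0 0 0.25" --pt "0 0 0 0 0 -20 0.25" --pt "0 0 0 0 0 -20 0.25"

```text
time_s: 19.35
ee_pos: [666.1, 118.5, 93.7]
ee_rot: [179.9, 0.0, 4.9]
force: [-0.5, -0.5, 1.3]
gripper_width: 22.6
gripper_force: 0.0
```

Request:
step_arm --pt "0 0 0 0 0 -20 0.5" --pt "0 0 0 -10 0 -20 0.5" --pt "0 0 0 -20 -5 -20 0.5" --pt "0 0 0 -20 -10 0 0.5" --pt "0 0 0 -20 -10 0 0.5" --pt "0 0 0 -5 -5 0 0.5" --pt "0 0 0 0 0 0 0.5" --pt "0 0 0 0 0 0 0.5"

```text
time_s: 20.35
ee_pos: [589.3, 142.4, 153.9]
ee_rot: [180.0, -0.0, 4.9]
force: [-0.8, 0.3, 0.5]
gripper_width: 46.0
gripper_force: 0.0
```

```bash
sed -i 's/^H=.*/H=(577.5,129.5,5.)/' h.py
python3 - <<'E'
from h import *
x,y,_=wp(H,(0,20,0))[0]
plan(x,y,49,5,8)
from workcell import *
import cv2
s=state();f=grab_frame("wrist")
im=cv2.resize(f["image"][60:300,160:440],None,fx=2.5,fy=2.5);cv2.imwrite("pics/w4.png",im)
for n,p in dict(pivot=(80,20,50),pin=(80,-17,74),rid1=(25,20,70),rid0=(-25,20,70)).items():print(n,((wproj(f,s,wp(H,p))-[160,60])*2.5).round(0))
E
```

```text
at [589.3 142.4 153.9] [180.   -0.    4.9] t 20.35
[0.0, -0.0, -0.01, -1.6, -1.0, 13.1]
[0.0, -0.0, -0.01, -1.6, -1.0, 13.1]
[0.0, -0.0, -0.01, -1.6, -1.0, 13.1]
[0.0, -0.0, -0.01, -1.6, -1.0, 13.1]
[0.0, -0.0, -0.01, -1.6, -1.0, 13.1]
[0.0, -0.0, -0.01, -1.6, -1.0, 13.1]
[0.0, -0.0, -0.01, -1.6, -1.0, 13.1]
[0.0, -0.0, -0.01, -1.6, -1.0, 13.1]
pivot [[293. 201.]]
pin [[403. 204.]]
rid1 [[293. 361.]]
rid0 [[294. 489.]]
```

View pics/w4.png

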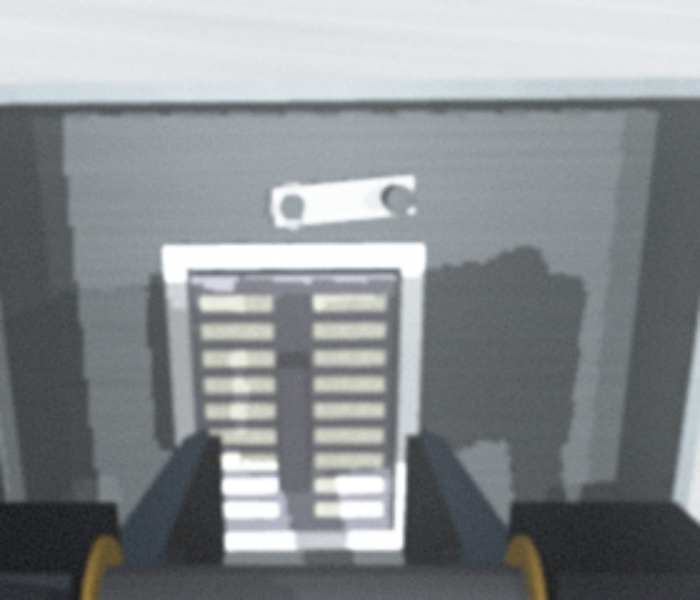

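Tab now points to −y (pivot (292,205), pin (398,197)), filter is in its seat with the ridge at x≈293 as predicted. Grasp the ridge.

Request:
step_arm --pt "0 0 0 -3 -2 10 0.5" --pt "0 0 0 -4 -2 20 0.5" --pt "0 0 0 -4 -2 20 0.5" --pt "0 0 0 -2 -2 20 0.5" --pt "0 0 0 0 0 18 0.5" --pt "0 0 0 0 0 12 0.5" --pt "0 0 0 0 0 4 0.5" --pt "0 0 0 0 0 0 0.5"

```text
time_s: 21.4
ee_pos: [575.1, 149.5, 49.9]
ee_rot: [-180.0, -0.0, 4.9]
force: [0.6, 0.2, 0.4]
gripper_width: 45.5
gripper_force: 0.0
```

Request:
step_arm --pt "0 0 0 0 0 0 0.2" --pt "0 0 0 0 0 0 0" --pt "0 0 0 0 0 0 0" --pt "0 0 0 0 0 0 0" --pt "0 0 0 0 0 0 0" --pt "0 0 0 0 0 0 0" --pt "0 0 0 0 0 0 0" --pt "0 0 0 0 0 0 0" --force 30

```text
time_s: 22.4
ee_pos: [575.0, 149.5, 50.2]
ee_rot: [180.0, -0.0, 5.0]
force: [-1.2, -1.4, 3.7]
gripper_width: 11.9
gripper_force: 30.0
```

Request:
step_arm --pt "0 0 0 0 0 -5 0" --pt "0 0 0 0 0 -10 0" --pt "0 0 0 0 0 -18 0" --pt "0 0 0 0 0 -22 0" --pt "0 0 0 0 0 -25 0" --pt "0 0 0 0 0 -25 0" --pt "0 0 0 0 0 -20 0" --pt "0 0 0 0 0 -10 0"

```text
time_s: 23.4
ee_pos: [575.3, 149.7, 186.4]
ee_rot: [-180.0, -0.1, 4.9]
force: [-0.8, 0.5, -1.9]
gripper_width: 12.0
gripper_force: 30.0
```

Run:
```python
from h import *
plan(457,-360,180,18.7,16)
from workcell import *
s=state();print(s["force"],s["gripper_width"])
```

```text
at [575.3 149.7 186.4] [-1.8e+02 -1.0e-01  4.9e+00] t 23.4
[-0.0, -0.01, -0.86, -10.1, 31.1, 0.4]
[-0.0, -0.01, -0.86, -10.6, 30.9, 0.4]
[-0.0, -0.01, -0.86, -11.0, 30.8, 0.4]
[-0.0, -0.01, -0.86, -11.5, 30.6, 0.4]
[-0.0, -0.01, -0.86, -12.0, 30.4, 0.4]
[-0.0, -0.01, -0.86, -12.4, 30.3, 0.4]
[-0.0, -0.01, -0.86, -12.9, 30.1, 0.4]
[-0.0, -0.01, -0.86, -13.3, 29.9, 0.4]
[-0.0, -0.01, -0.86, -13.8, 29.7, 0.4]
[-0.0, -0.01, -0.86, -14.2, 29.5, 0.4]
[-0.0, -0.01, -0.86, -14.6, 29.2, 0.4]
[-0.0, -0.01, -0.86, -15.1, 29.0, 0.4]
[-0.0, -0.01, -0.86, -15.5, 28.8, 0.4]
[-0.0, -0.01, -0.86, -15.9, 28.6, 0.4]
[-0.0, -0.01, -0.86, -16.4, 28.3, 0.4]
[-0.0, -0.01, -0.86, -16.8, 28.1, 0.4]
[-0.75575629  0.47508569 -1.92888117] 11.989653640899434
```

Filter is held and lifted (weight −1.9 N, width 12). Transferring to the tray.

Request:
step_arm --pt "0 0 0 -2 6 0 0" --pt "0 0 0 -4 12 0 0" --pt "0 0 -1 -6 18 0 0" --pt "0 0 -1 -8 22 0 0" --pt "0 0 -1 -9 24 0 0" --pt "0 0 -1 -9 24 0 0" --pt "0 0 -1 -10 24 0 0" --pt "0 0 -1 -10 24 0 0"

```text
time_s: 24.4
ee_pos: [535.6, -12.2, 183.9]
ee_rot: [-180.0, 0.1, 10.9]
force: [0.5, 0.4, -1.4]
gripper_width: 11.7
gripper_force: 30.0
```

Request:
step_arm --pt "0 0 -1 -10 24 0 0" --pt "0 0 -1 -10 24 0 0" --pt "0 0 -1 -10 24 0 0" --pt "0 0 -1 -10 24 0 0" --pt "0 0 -1 -10 24 0 0" --pt "0 0 -1 -10 24 0 0" --pt "0 0 -1 -11 24 0 0" --pt "0 0 -1 -12 24 0 0"

```text
time_s: 25.4
ee_pos: [503.1, -218.4, 183.9]
ee_rot: [-179.9, 0.1, 19.0]
force: [0.3, -0.4, -1.9]
gripper_width: 11.6
gripper_force: 30.0
```

Request:
step_arm --pt "0 0 0 -13 24 0 0" --pt "0 0 0 -13 24 0 0" --pt "0 0 0 -13 24 0 0" --pt "0 0 0 -12 20 0 0" --pt "0 0 0 -10 15 0 0" --pt "0 0 0 -6 10 0 0" --pt "0 0 0 -3 5 0 0" --pt "0 0 0 0 0 0 0"

```text
time_s: 26.4
ee_pos: [477.9, -355.3, 184.8]
ee_rot: [-180.0, -0.0, 18.9]
force: [-0.2, -0.1, -1.3]
gripper_width: 11.9
gripper_force: 30.0
```

Run:
```python
from h import *
plan(457,-360,27,18.7,8)
from workcell import *
import cv2
f=grab_frame("wrist")["image"];t=grab_frame("top")["image"][130:340,160:490]
cv2.imwrite("pics/p1.png",np.hstack([cv2.resize(f,(400,300)),cv2.resize(t,(400,255))[:300] if 0 else cv2.copyMakeBorder(cv2.resize(t,(400,255)),0,45,0,0,0)]))
```

```text
at [ 477.9 -355.3  184.8] [-180.    -0.    18.9] t 26.4
[-0.0, -0.0, 0.03, -2.7, -0.3, 19.7]
[-0.0, -0.0, 0.03, -2.7, -0.3, 19.7]
[-0.0, -0.0, 0.03, -2.7, -0.3, 19.7]
[-0.0, -0.0, 0.03, -2.7, -0.3, 19.7]
[-0.0, -0.0, 0.03, -2.7, -0.3, 19.7]
[-0.0, -0.0, 0.03, -2.7, -0.3, 19.7]
[-0.0, -0.0, 0.03, -2.7, -0.3, 19.7]
[-0.0, -0.0, 0.03, -2.7, -0.3, 19.7]
```

View pics/p1.png

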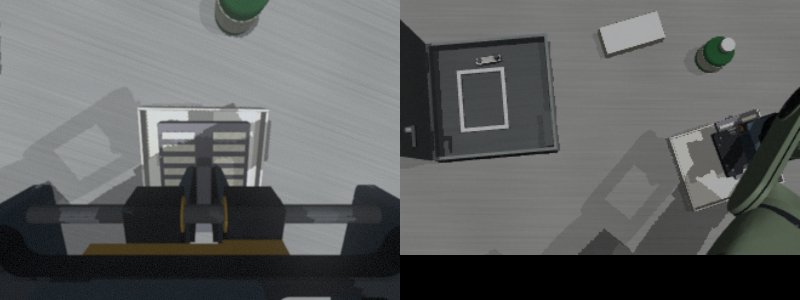

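Filter hangs over the tray, aligned with it; the cover is still open and the tab aside, bystanders in place. Lowering.

Request:
step_arm --pt "0 0 0 -4 0 10 0" --pt "0 0 0 -5 0 20 0" --pt "0 0 0 -5 0 24 0" --pt "0 0 0 -5 0 24 0" --pt "0 0 0 -3 0 22 0" --pt "0 0 0 0 0 18 0" --pt "0 0 0 0 0 12 0" --pt "0 0 0 0 0 8 0"

```text
time_s: 27.5
ee_pos: [457.0, -362.2, 46.2]
ee_rot: [-180.0, 0.0, 19.0]
force: [-0.5, -0.2, -1.5]
gripper_width: 11.7
gripper_force: 30.0
```

Request:
step_arm --pt "0 0 0 0 0 5 0" --pt "0 0 0 0 0 5 0" --pt "0 0 0 0 0 4 0" --pt "0 0 0 0 0 3 0" --pt "0 0 0 0 0 2 0" --pt "0 0 0 0 0 0 0" --pt "0 0 0 0 0 0 0" --pt "0 0 0 0 0 0 0"

```text
time_s: 28.5
ee_pos: [457.2, -362.6, 28.0]
ee_rot: [180.0, -0.0, 19.0]
force: [0.1, 0.0, -1.7]
gripper_width: 11.5
gripper_force: 30.0
```

Still hanging (−1.7 N). I'll creep down to contact.

Request:
step_arm --pt "0 0 0 0 0 0.5 0" --pt "0 0 0 0 0 0.5 0" --pt "0 0 0 0 0 0.5 0" --pt "0 0 0 0 0 0.5 0" --pt "0 0 0 0 0 0.5 0" --pt "0 0 0 0 0 0.5 0" --pt "0 0 0 0 0 0 0" --pt "0 0 0 0 0 0 0"

```text
time_s: 29.5
ee_pos: [457.2, -362.5, 24.9]
ee_rot: [180.0, -0.0, 18.9]
force: [-0.1, -0.9, -1.4]
gripper_width: 11.8
gripper_force: 30.0
```

Request:
step_arm --pt "0 0 0 0 0 0.4 0" --pt "0 0 0 0 0 0.4 0" --pt "0 0 0 0 0 0.4 0" --pt "0 0 0 0 0 0.4 0" --pt "0 0 0 0 0 0 0" --pt "0 0 0 0 0 0 0" --pt "0 0 0 0 0 0 0" --pt "0 0 0 0 0 0 0"

```text
time_s: 30.5
ee_pos: [457.2, -362.5, 24.2]
ee_rot: [180.0, -0.0, 18.9]
force: [-2.1, 0.9, 5.1]
gripper_width: 11.8
gripper_force: 30.0
```

Contact (+5 N). Releasing and retreating.

Request:
step_arm --pt "0 0 0 0 0 -0.5 0.2" --pt "0 0 0 0 0 0 0.3" --pt "0 0 0 0 0 0 0.4" --pt "0 0 0 0 0 0 0.4" --pt "0 0 0 0 0 -5 0.4" --pt "0 0 0 0 0 -20 0.4" --pt "0 0 0 0 0 -30 0.4" --pt "0 0 0 0 0 -40 0.4"

```text
time_s: 31.5
ee_pos: [456.6, -362.1, 119.3]
ee_rot: [-179.9, 0.1, 19.0]
force: [0.2, -0.4, -0.2]
gripper_width: 36.4
gripper_force: 0.0
```

Request:
step_arm --pt "0 0 0 0 0 -50 0.4" --pt "0 0 0 -10 0 -50 0.4" --pt "0 0 0 -20 0 -20 0.4" --pt "0 0 0 -10 0 0 0.4" --pt "0 0 0 0 0 0 0.4" --pt "0 0 0 0 0 0 0.4" --pt "0 0 0 0 0 0 0.4" --pt "0 0 0 0 0 0 0.4"

```text
time_s: 32.5
ee_pos: [419.6, -375.3, 238.2]
ee_rot: [-179.9, 0.0, 19.0]
force: [0.5, 0.0, -0.4]
gripper_width: 36.3
gripper_force: 0.0
```

Run:
```python
from workcell import *
import cv2
cv2.imwrite("pics/e1.png",grab_frame("scene")["image"]);s=state();print(s["time_s"],s["ee_pos"],s["force"])
```

```text
32.55 [ 419.5167539  -375.35470704  238.3531805 ] [0.34727947 0.04433389 0.10723275]
```

View pics/e1.png

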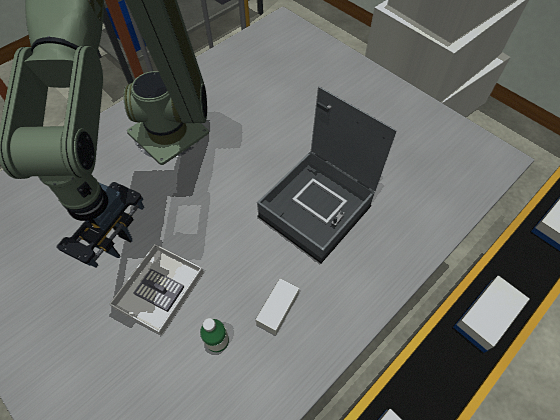

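The filter lies flat in the tray (~(160,288)), the cover stands upright, the tab is aside and the bystanders are unmoved. Handing in.

```bash
python3 -c "
from workcell import *
print(job_done())"
```

```text
the job is handed in; nothing more can be done
None
```

The job is handed in at about 33 s of the 72 s allowed: the filter lies flat in the tray, the cover stands open, the tab is off the filter seat, and the bystanders look unmoved in the last image; the hand-in returned no verdict.

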